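# Open the bench safe's emergency lock and hold it

### The arm

A 7-joint arm with a two-finger parallel gripper is mounted at the origin on the work surface. World frame = base frame: x ahead of the robot, y to its left, z up, the work surface at z = 0. Lengths are in mm, angles in rad, forces in N, time in s.
With the tool pointing down it reaches from about 425 to 1025 mm from the base axis. Payload 9.4 kg.
Tool frame: the origin (TCP) lies between the finger pads; the fingertips stand 25 mm ahead of it and the grasp point (between the pads) lies 6 mm ahead of it (r.finger_overhang is the distance from the TCP to the fingertips, in mm); z points along the fingers, y is the line along which they close (so a half turn about z gives the same grasp; the last joint's range is limited). The gripper opens to 85 mm and grips with 20 to 120 N. Pads are 22 mm wide; open, the fingers measure 114 mm over their backs; the gripper's body (76 mm by 85 mm) begins 54 mm behind the grasp point. The pads swing forward as they close: fully open they stand 13 mm farther back than shut.
Start: joints at [1.27, 0.599, -0.003, 1.599, 0.002, 0.943, -0.08], TCP at [160.895, -706.921, 256.275] pointing down, gripper open.
Joint ranges: [-2.57, 2.57], [-0.35, 1.97], [-1.29, 1.29], [0.11, 2.56], [-1.05, 4.19], [0.11, 1.86], [-2.63, 2.63]. Speed limits (rad/s): [2.22, 2.22, 3.01, 3.01, 3.14, 3.14, 3.14].

### API

Orientations are given as a rotation vector (axis times angle).
In Python, from station import r gives the robot as it stands. The module is installed in compiled form; this text tells all that it offers.
- The arm moves only by the tool jog_arm, never from a script. Its arguments are lists of equal length, an entry for each row: "gripper": the closure, from -1 (fully open) to 1 (shut), so that 0 is half open; "linear": the shift along the tool's x, y, z normalised to -1 to 1, where 1 is 0.15 m, a list of three; "rotation": the turn, a rotation vector about the tool's x, y, z normalised to -1 to 1, where 1 is 360 degrees, a list of three. In form: {"gripper": [gripper, ...], "linear": [[dx, dy, dz], ...], "rotation": [[wx, wy, wz], ...]}. A call has 1 to 20 rows; each row is the pose to reach, as a shift and turn from the pose commanded when the call began, along the tool's axes at that moment, turning the shorter way round; what a row does not reach only later rows make up. A row lasts 1/10 s, in which the tool goes at most 50 mm and 8.59 degrees, less where a joint would pass 70% of its speed; a pose out of reach is approached as far as the arm can. A call with a number of a shift or a turn outside -1 to 1 is refused whole. A call with a gripper value outside its range is refused whole. The fingers move at their own pace and stop on an object; "grip_force" is the grip in N (left out, the last holds). Time passes only in rows, so rows that repeat a pose let the fingers close. It gives the time, the measured TCP pose, the force, the opening and the grip force at its end, in the units of the state.
- r.get_state(): the state, without advancing time (a new reading comes with each control period).
- r.snapshot(name): name is "scene" or "side" or "wrist"; returns (picture, depth): 400x640x3 uint8, red, green, blue; 400x640 float32, mm along the optical axis (not along the pixel's ray), 0 where there is no reading.
- r.camera_model(name): a dict with "intrinsics" (3x3 intrinsics, pixels), "view" (4x4, takes a point from world to camera coordinates). Camera axes: x right, y up, looking along -z (the intrinsics and any distortion apply to the point x, -y, -z); pixel columns grow to the right and rows downward; lengths in mm; the calibration is good to about 2 mm. A picture is of the moment at which its call begins: read the wrist's pose just before it. camera_model takes no time and is no camera call; for the wrist camera it gives the pose at the moment of the call.
- r.sign_off(): hands the job in; it is judged then, once.
Trained networks look in the newest picture that a camera, given by its name, has taken for a name from the list of things; names that differ only in an ending like _2 or _b are one class to them, and where a whole thing is asked for, a point or a joint stands for the part that bears it (a point fixed in the world has none). Each returns a list of dicts, best first, with "score" (0 to 1); they miss things now and then, are a little off and sometimes report something else, mostly with a low value. They report only what shows in the picture. A call takes as long as a camera call.
- r.regions_of(camera, thing): "pixels" (400x640 bool, what is visible of it) and "at" ([column, row] in pixels, amid what is visible of it).
The state is a dict: "time_s": time; "joint_pos": joint angles; "qd": joint speeds; "joint_efforts": joint torques, N m; "ee_pos": TCP position; "eef_rot": TCP orientation; "contact_force": force on the tool from outside, world axes, zero at the start; "moment": the same for the moment, N m; "width": finger opening in mm; "gripper_force": force on a finger pad.
Only numpy, scipy, OpenCV 4.12 (cv2) and the standard library are available. Lean on these libraries where they do the work, as an engineer would, in place of code of your own. Each camera call takes 0.05 s, during which the arm holds its last target. There are 200 camera calls.

### The job

The safe's keypad battery is flat. Take the emergency key, the one with the red head, out of the wooden key block, work it fully home in the keyhole on top of the safe, wiggling it past the sticky levers rather than forcing it, then turn it a quarter turn clockwise against the spring and finish there, still gripping the key and holding it turned, so that I can work the bolt knob. Leave the other keys and everything else on the bench where they are.

Things in the scene. Friction and masses are not known exactly. Their poses are not given: they have to be found in the camera images.
- red_key_head (a point): Emergency key: flat double-bit steel safe key, 72 mm long, 30 g, upright in one of the block's three slots, red head up. Point: centre of the head, 28 mm wide (x), 10 thick (y), 28 tall (z up). Below: 4 mm round shank; stop collar, 16 mm across, its underside 30 mm below this point; bare shank; blade 10 mm wide (x), 3 thick (y), 38 to 58 mm below this point. Lifts 28 mm straight up to leave the block
- red_key_tip (a point): Centre of the red key's blade tip, 58 mm straight below the centre of its head, same axes. The blade's last 3 mm taper to 4 x 1.6 mm. The key is the same on both sides: it fits the lock either way round (half a turn about z makes no difference)
- blue_key_head (a point): A blue-headed safe key standing blade down in another slot of the key block, the same shape as the red one; not needed. This point is the centre of its moulded head, which is 28 x 10 x 28 mm, 30 mm above the block's top
- yellow_key_head (a point): A yellow-headed safe key standing blade down in another slot of the key block, the same shape as the red one; not needed. This point is the centre of its moulded head, which is 28 x 10 x 28 mm, 30 mm above the block's top
- key_block: Dark wooden block, fixed, 62 (x) x 270 (y) x 45 mm high; origin under its middle. Key slots at y = -50, 0, +50 mm, any key in any. The heads lie flat along the row: take one with fingers closing along the block's x. The heads' undersides are 16 mm above the block's top. Punches and collets up to 22 mm high stand on it beyond 86 mm from its middle
- keyhole (a point): Centre of the keyhole, at the face of a square steel plate 32 mm across on the safe's lid, 121 mm above the bench; axes of the safe, z up. A slot 12 mm long (x) and 5 wide (y), countersunk to 16 x 9 mm at the face. The key goes straight down, its x along this x (either way), until its collar stops on the face, the tip 28 mm deep. The plate keeps the blade from turning until it is home
- lock (a joint): Lock drum under the keyhole, rad: 0 at rest, grows as the key turns clockwise seen from above, to a stop at 1.60. It lags the key by about 0.18 rad of play, so turn the key a little past the quarter. A spring (0.05 N m) turns it back to 0 unless the key is held. The blade is trapped under the plate while turned
- lever_a: First sticky lever, a rounded nose inside the drum on the slot's +x side, 12 mm below the keyhole's face, 3 mm from the axis; its origin is the nose. The key's tip shoulder must shove it 2 mm aside. Straight push 15 to 50 N, which is forcing (over 30 N on it bends it); when 6 to 10 N of push does not go on, hold the depth and rock the key 1 to 1.5 mm each way along the slot, then push again
- lever_b: Second sticky lever, on the slot's -x side, 20 mm below the face, otherwise like the first. Once shoved aside the levers stay there and hardly hold the key back
- safe: Dark grey steel bench safe lying flat, fixed, 220 (x) x 320 (y) mm, lid 118 mm above the bench; origin under its middle, front edge at -x. Keyhole at x = -50, y = -80 mm in this frame. A flat keyhole cover lies 36 mm from the keyhole, the bolt knob (38 mm across) 85 mm away along y, a keypad beyond; none rises more than 24 mm above the lid
- mug_mid (a point): A white mug, 82 mm across and 95 mm high, at its middle; a bystander
- jar_mid (a point): A glass jar with a teal cap, 72 mm across and 70 mm high, at its middle; a bystander
- holder_mid (a point): A steel movement holder with a brass watch movement in it, 50 x 74 x 18 mm, at its middle; a bystander
- loupe_mid (a point): A black eye loupe, 34 mm across and 26 mm high, at its middle; a bystander
- screwdriver_grip (a point): A yellow-handled screwdriver lying flat, 130 mm long, at its handle; a bystander
- tweezers: Steel tweezers lying flat, 120 mm long (along x), 8 mm high, origin in the middle of the underside; a bystander

How it is judged:
By the outcome, as a careful person would: the job done as asked, in the order asked, and still so for the second after the job is handed in, while the arm keeps its last pose, push and grip.
It also fails if it takes over 54 s, if anything falls off the work surface, if the arm or the gripper's body presses on something with over 40 N, if the wrist force passes 120 N, or if a joint passes its speed limit or range.

## Working session

There is one attempt and no reset: what is moved stays moved. The work goes in short steps, Python scripts to look and compute and a tool call to move; the robot and the scene stay as the last step left them, time stands still between calls to the robot, and variables do not carry over. Pictures are saved under pics/ and viewed, at most 10 in all, crops included, and the job is handed in when it is done.

Besides the shell and the picture viewer there is one more tool, called as a command line: name --argument value ..., lists and objects as JSON in quotes. jog_arm: Moves the arm, as the interface text tells. Scaled input: -1 to 1 covers 0.15 m each way for a shift and 360 degrees each way for a turn. Its arguments: {"type":"object","properties":{"gripper":{"type":"array","items":{"type":"number"}},"linear":{"type":"array","items":{"type":"array","items":{"type":"number","minimum":-1,"maximum":1}}},"rotation":{"type":"array","items":{"type":"array","items":{"type":"number","minimum":-1,"maximum":1}}},"grip_force":{"type":"number"}},"required":["gripper","linear","rotation"]}

```bash
mkdir -p pics
cat > h.py <<'E'
import numpy as np, cv2
from scipy.spatial.transform import Rotation as R
from station import r
def world(m,d,px):
    px=np.atleast_2d(px); K=np.array(m["intrinsics"]); V=np.linalg.inv(np.array(m["view"]))
    z=d[px[:,1].astype(int),px[:,0].astype(int)]
    p=np.c_[(px[:,0]-K[0,2])/K[0,0]*z,-(px[:,1]-K[1,2])/K[1,1]*z,-z]
    return (p@V[:3,:3].T+V[:3,3])[z>0]
def find(cam,thing,m,d):
    o=r.regions_of(cam,thing)
    if not o: return None
    o=o[0]; v,u=np.nonzero(o["pixels"]); return o["score"],o["at"],world(m,d,np.c_[u,v])
E
python3 - <<'E'
from h import *
np.set_printoptions(precision=1,suppress=True)
ims=[]
for c in ["scene","side","wrist"]:
    m=r.camera_model(c); p,d=r.snapshot(c)
    cv2.imwrite(f"pics/{c}1.png",p[:,:,::-1])
    if c=="wrist": print(m); break
    for t in ["red_key_head","blue_key_head","yellow_key_head","key_block","safe","keyhole"]:
        f=find(c,t,m,d)
        if f: print(c,t,round(f[0],2),f[1],np.median(f[2],0),np.percentile(f[2],2,axis=0),np.percentile(f[2],98,axis=0))
print(m)
s=r.get_state();print(s)
E
```

```text
scene red_key_head 0.63 [245.4, 137.0] [ 548.  -268.9   78. ] [ 527.7 -285.8   43.7] [ 553.4 -258.3   91.2]
scene blue_key_head 0.45 [253.5, 146.9] [ 544.2 -217.5   78.9] [ 536.5 -230.1   44.1] [ 547.4 -207.1   91.1]
scene key_block 0.67 [247.8, 151.7] [ 561.2 -235.1   43.8] [ 510.4 -398.8    7.7] [ 588.3 -136.2   60.5]
scene safe 0.95 [320.2, 235.4] [630.6 228.5 117.9] [494.8  31.9   9.4] [746.3 364.9 127.3]
scene keyhole 0.73 [319.8, 233.8] [630.3 227.6 118. ] [495.2  36.4  17.4] [746.  364.  127.4]
side yellow_key_head 0.48 [346.0, 376.2] [ 547.8 -325.4   86.2] [ 543.6 -336.7   46.6] [ 555.1 -312.    90.8]
side key_block 0.56 [333.1, 349.3] [ 538.6 -261.3   44.9] [ 505.2 -354.9   11.2] [ 577.7 -143.6   61.4]
side safe 0.7 [336.9, 196.6] [596.9 120.  117.6] [476.1  12.4  15.7] [718.8 339.3 126.1]
side keyhole 0.6 [335.4, 196.0] [597.1 120.3 117.6] [476.4  12.6  16.1] [721.4 337.7 126.1]
{'intrinsics': array([[320.5,   0. , 319.2],
       [  0. , 320.5, 202. ],
       [  0. ,   0. ,   1. ]]), 'view': array([[   0.2,   -1. ,   -0. , -724.5],
       [   0.9,    0.2,   -0.3,   36.1],
       [   0.3,    0.1,    1. , -377.8],
       [   0. ,    0. ,    0. ,    1. ]])}
{'intrinsics': array([[320.5,   0. , 319.2],
       [  0. , 320.5, 202. ],
       [  0. ,   0. ,   1. ]]), 'view': array([[   0.2,   -1. ,   -0. , -724.5],
       [   0.9,    0.2,   -0.3,   36.1],
       [   0.3,    0.1,    1. , -377.8],
       [   0. ,    0. ,    0. ,    1. ]])}
{'time_s': 0.75, 'joint_pos': array([ 1.3,  0.6, -0. ,  1.6,  0. ,  0.9, -0.1]), 'qd': array([ 0.,  0., -0., -0.,  0.,  0., -0.]), 'joint_efforts': array([ -0. , -77.6,   1.6, -25.8,   0. ,   0. ,  -0. ]), 'ee_pos': array([ 160.9, -706.9,  256.3]), 'eef_rot': array([ 3.1,  0.4, -0. ]), 'contact_force': array([ 0.5, -0.1,  0. ]), 'moment': array([ 0.,  0., -0.]), 'gripper_force': 0.0, 'width': 85.43326965091043}
```

View pics/scene1.png

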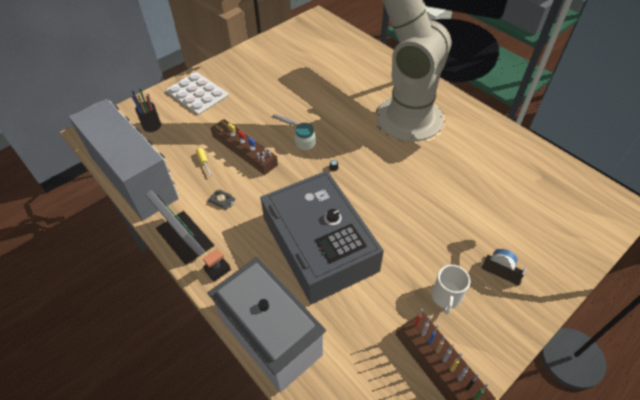

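View pics/wrist1.png

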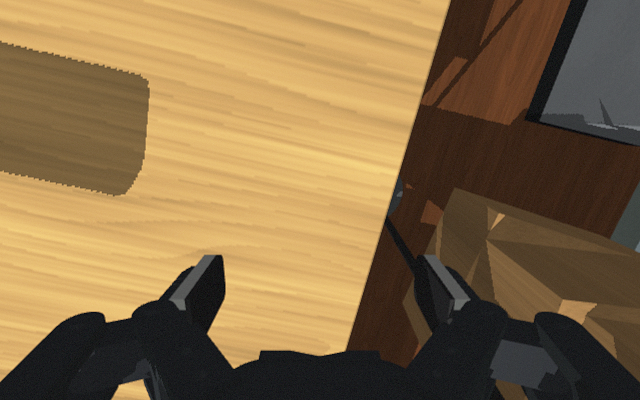

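The scene view shows the key block at about (245,146), with yellow at (230,130), red in the middle slot at (241,136) and blue at (252,142). The safe is at (320,235), with its keyhole plate near (315,196). The wrist view shows only empty bench and the floor.

```bash
cat >> h.py <<'E'
def go(pos,yaw):
    """normalised shift/turn from the present pose to TCP pos, tool down, tool x at yaw (deg)"""
    s=r.get_state(); A=R.from_rotvec(s["eef_rot"]); 
    B=R.from_euler("z",yaw,degrees=True)*R.from_rotvec([np.pi,0,0])
    l=A.inv().apply(np.array(pos)-s["ee_pos"])/150; w=(A.inv()*B).as_rotvec()/(2*np.pi)
    print("lin",np.round(l,4),"rot",np.round(w,4),"t",round(s["time_s"],2)); return l,w
E
python3 - <<'E'
from h import *
s=r.get_state();A=R.from_rotvec(s["eef_rot"]).as_matrix();print(A.round(3))
V=np.linalg.inv(r.camera_model("wrist")["view"]);print("cam in tool",A.T@(V[:3,3]-s["ee_pos"]),"look",A.T@-V[:3,2], "right",A.T@V[:3,0])
go([548,-269,256],-90);go([548,-269,256],90)
E
```

```text
[[ 0.975  0.222 -0.   ]
 [ 0.222 -0.975 -0.   ]
 [-0.     0.    -1.   ]]
cam in tool [  69.89597242   -0.13591397 -116.14678398] look [-2.78286890e-01 -9.18047414e-04  9.60497561e-01] right [-8.04466403e-04  9.99999415e-01  7.22723776e-04]
lin [ 3.1642e+00 -2.2737e+00  1.9000e-03] rot [ 0.     -0.      0.2856] t 0.75
lin [ 3.1642e+00 -2.2737e+00  1.9000e-03] rot [ 0.      0.     -0.2144] t 0.75
```

jog_arm --gripper '[-1,-1,-1,-1,-1,-1,-1,-1,-1,-1]' --linear '[[1,-0.72,0],[1,-0.72,0],[1,-0.72,0],[1,-0.72,0],[1,-0.72,0],[1,-0.72,0],[1,-0.72,0],[1,-0.72,0],[1,-0.72,0],[1,-0.72,0]]' --rotation '[[0,0,-0.2144],[0,0,-0.2144],[0,0,-0.2144],[0,0,-0.2144],[0,0,-0.2144],[0,0,-0.2144],[0,0,-0.2144],[0,0,-0.2144],[0,0,-0.2144],[0,0,-0.2144]]'

```text
time_s: 1.75
ee_pos: [282.9, -568.5, 256.3]
eef_rot: [2.219, 2.223, 0.0]
contact_force: [0.6, -0.6, 1.1]
width: 85.4
gripper_force: 0.0
```

jog_arm --gripper '[-1,-1,-1,-1,-1]' --linear '[[1,0.88,0],[1,0.88,0],[1,0.88,0],[1,0.88,0],[1,0.88,0]]' --rotation '[[0,0,0],[0,0,0],[0,0,0],[0,0,0],[0,0,0]]'

```text
time_s: 2.25
ee_pos: [421.0, -411.9, 257.1]
eef_rot: [2.214, 2.227, 0.006]
contact_force: [0.1, 0.1, -0.0]
width: 85.1
gripper_force: 0.0
```

jog_arm --gripper '[-1,-1,-1,-1,-1,-1]' --linear '[[1,0.88,0],[1,0.88,0],[1,0.88,0],[1,0.88,0],[1,0.88,0],[1,0.88,0]]' --rotation '[[0,0,0],[0,0,0],[0,0,0],[0,0,0],[0,0,0],[0,0,0]]'

```text
time_s: 2.85
ee_pos: [547.9, -267.0, 256.2]
eef_rot: [-2.221, -2.221, -0.0]
contact_force: [0.0, 0.4, -0.2]
width: 85.3
gripper_force: 0.0
```

Run:
```python
from h import *
np.set_printoptions(precision=1,suppress=True)
s=r.get_state(); print(s["ee_pos"],s["eef_rot"],s["joint_pos"].round(3),s["time_s"])
m=r.camera_model("wrist"); p,d=r.snapshot("wrist"); cv2.imwrite("pics/wrist2.png",p[:,:,::-1]); np.savez("w2",p=p,d=d,**m)
for t in ["red_key_head","blue_key_head","yellow_key_head","key_block"]:
    f=find("wrist",t,m,d)
    if f:
        q=f[2]; top=q[q[:,2]>np.percentile(q[:,2],90)-4]
        if t=="key_block": top=q[abs(q[:,2]-45)<4]
        print(t,round(f[0],2),f[1],cv2.minAreaRect(top[:,:2].astype(np.float32)),top.mean(0),np.percentile(q,98,axis=0))
```

```text
[ 547.9 -267.   256.2] [-2.2 -2.2 -0. ] [ 0.6  0.5 -0.4  1.9  0.2  0.8  0.1] 2.85
red_key_head 0.84 [315.5, 193.2] ((543.6705932617188, -272.82568359375), (10.445516586303711, 27.174257278442383), 4.9863786697387695) [ 543.8 -272.1   86.8] [ 550.  -259.    88.6]
blue_key_head 0.89 [310.0, 142.1] ((538.7960815429688, -222.96286010742188), (9.956171035766602, 27.334922790527344), 5.552221298217773) [ 539.1 -222.4   86.9] [ 545.4 -209.5   88.7]
yellow_key_head 0.87 [321.3, 236.6] ((548.8438110351562, -321.58599853515625), (8.7774019241333, 27.11841583251953), 3.605546474456787) [ 548.9 -320.7   87. ] [ 555.5 -308.4   88.6]
key_block 0.55 [313.8, 162.5] ((543.81005859375, -273.07672119140625), (62.1340446472168, 270.6749572753906), 5.721405506134033) [ 542.3 -255.1   43.7] [ 579.4 -142.    60.6]
```

View pics/wrist2.png

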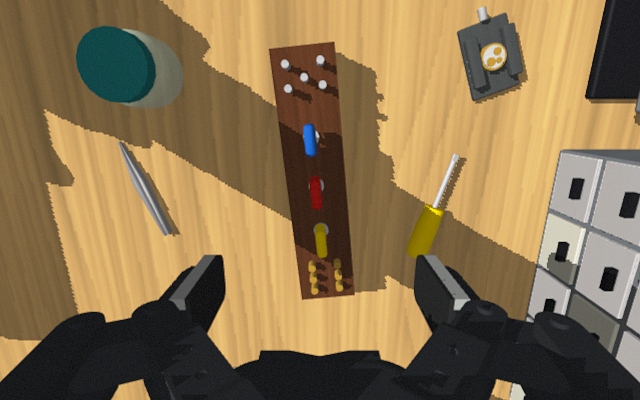

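Run:
```python
from h import *
s=r.get_state();print(s["joint_pos"].round(3));go([543.7,-272.9,84],95.7)
m=r.camera_model("scene"); p,d=r.snapshot("scene")
for t in ["safe","keyhole"]:
    q=find("scene",t,m,d)[2]; q=q[abs(q[:,2]-118)<3]; print(t,cv2.minAreaRect(q[:,:2].astype(np.float32)),q.mean(0))
v,u=np.mgrid[170:300,255:390]; q=world(m,d,np.c_[u.ravel(),v.ravel()]); q=q[abs(q[:,2]-118)<3];print(cv2.minAreaRect(q[:,:2].astype(np.float32)))
cv2.imwrite("pics/safe.png",cv2.resize(p[160:310,245:395,::-1],(600,600),interpolation=cv2.INTER_CUBIC))
```

```text
[ 0.646  0.487 -0.406  1.856  0.25   0.849  0.112]
lin [-0.0198 -0.0157  1.1483] rot [-0.0001  0.0001 -0.0164] t 3.1
safe ((609.087646484375, 190.16770935058594), (324.3104553222656, 221.00588989257812), 75.683837890625) [616.66062844 192.22230265 118.2422051 ]
keyhole ((608.84521484375, 190.50648498535156), (323.6929016113281, 221.87928771972656), 75.59857177734375) [616.58127765 192.09289884 118.23814092]
((608.7665405273438, 190.24166870117188), (324.2491149902344, 221.8827362060547), 75.60298919677734)
```

View pics/safe.png

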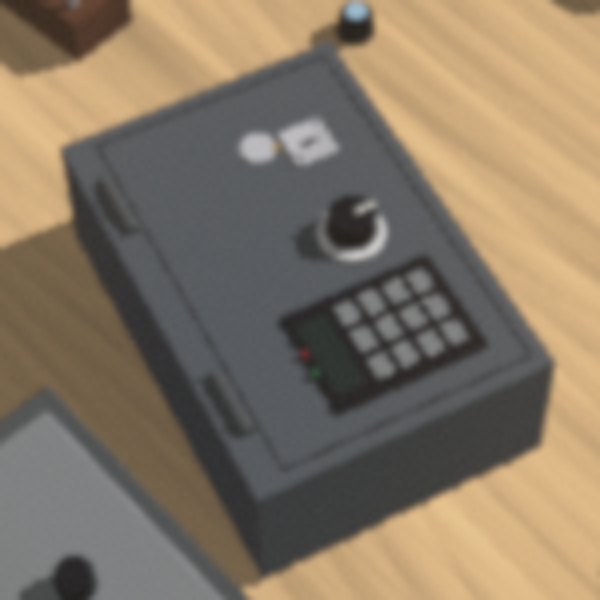

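The crop shows the keyhole plate at (308,142) with a slot along the safe's x. The cover disc is on its +x side at (258,148) and the knob is at (352,225). This fits a safe yaw of -14.4° and puts the keyhole near (541,125).

jog_arm --gripper '[-1,-1,-1,-1,-1]' --linear '[[-0.02,-0.016,0.3],[-0.02,-0.016,0.6],[-0.02,-0.016,0.8],[-0.02,-0.016,0.8],[-0.02,-0.016,0.8]]' --rotation '[[0,0,-0.0164],[0,0,-0.0164],[0,0,-0.0164],[0,0,-0.0164],[0,0,-0.0164]]'

```text
time_s: 3.75
ee_pos: [544.9, -271.4, 136.6]
eef_rot: [-2.104, -2.332, 0.0]
contact_force: [-0.1, 0.7, 1.3]
width: 85.5
gripper_force: 0.0
```

Run:
```python
from h import *
np.set_printoptions(precision=1,suppress=True)
m=r.camera_model("wrist"); p,d=r.snapshot("wrist"); cv2.imwrite("pics/wrist3.png",p[:,:,::-1])
f=find("wrist","red_key_head",m,d)
if f:
    q=f[2]; top=q[q[:,2]>85]; print(f[:2],cv2.minAreaRect(top[:,:2].astype(np.float32)),top.mean(0))
go([543.7,-272.9,84],95.7)
```

```text
lin [-0.  -0.   0.4] rot [0. 0. 0.] t 3.85
```

View pics/wrist3.png

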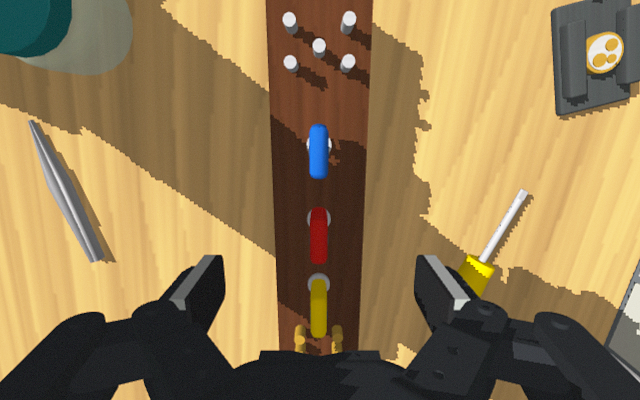

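The block is aligned in the picture, and the red key at (318,235) is centred between the fingers. Next I descend and close.

jog_arm --gripper '[-1,-1,-1,-1,0.5,1,1,1,1,1,1,1,1,1,1]' --linear '[[0,0,0.2],[0,0,0.4],[0,0,0.4],[0,0,0.4],[0,0,0.4],[0,0,0.4],[0,0,0.4],[0,0,0.4],[0,0,0.4],[0,0,0.4],[0,0,0.4],[0,0,0.4],[0,0,0.4],[0,0,0.4],[0,0,0.4]]' --rotation '[[0,0,0],[0,0,0],[0,0,0],[0,0,0],[0,0,0],[0,0,0],[0,0,0],[0,0,0],[0,0,0],[0,0,0],[0,0,0],[0,0,0],[0,0,0],[0,0,0],[0,0,0]]' --grip_force 80

```text
time_s: 5.35
ee_pos: [544.8, -271.4, 76.6]
eef_rot: [2.104, 2.333, -0.0]
contact_force: [-0.9, 0.5, 5.9]
width: 9.3
gripper_force: 77.9
```

jog_arm --gripper '[0.5,0.5,0.5,1,1,1,1,1]' --linear '[[0,0,0],[0,0,-0.025],[0,0,-0.05],[0,0,-0.05],[0,0,-0.05],[0,0,-0.05],[0,0,-0.05],[0,0,-0.05]]' --rotation '[[0,0,0],[0,0,0],[0,0,0],[0,0,0],[0,0,0],[0,0,0],[0,0,0],[0,0,0]]' --grip_force 80

```text
time_s: 6.15
ee_pos: [545.0, -271.4, 84.5]
eef_rot: [2.103, 2.332, 0.0]
contact_force: [-0.9, 1.4, 6.6]
width: 8.9
gripper_force: 78.1
```

jog_arm --gripper '[1,1,1,1,1,1]' --linear '[[0,0,-0.1],[0,0,-0.2],[0,0,-0.4],[0,0,-0.7],[0,0,-1],[0,0,-1]]' --rotation '[[0,0,0],[0,0,0],[0,0,0],[0,0,0],[0,0,0],[0,0,0]]'

```text
time_s: 6.75
ee_pos: [547.5, -271.9, 241.1]
eef_rot: [2.098, 2.325, 0.005]
contact_force: [1.0, -0.6, -0.9]
width: 8.9
gripper_force: 78.0
```

Run:
```python
from h import *
s=r.get_state();print(s["ee_pos"],s["joint_pos"].round(2),s["width"],s["gripper_force"],s["contact_force"])
go([500,60,230],165.6)
```

```text
[ 547.46952418 -271.93842197  241.11467103] [ 0.67  0.51 -0.44  1.87  0.29  0.81  0.18] 8.893254978594697 77.99975395202637 [ 0.99335034 -0.61062086 -0.92665974]
lin [ 2.2341 -0.088   0.0619] rot [ 0.0008  0.0016 -0.1936] t 6.75
```

jog_arm --gripper '[1,1,1,1,1,1,1,1,1]' --linear '[[0.2,0,0],[0.4,0,0],[0.6,0,0],[0.8,0,0],[1,0,0],[1,0,0],[1,0,0],[1,0,0],[1,0,0]]' --rotation '[[0,0,-0.02],[0,0,-0.044],[0,0,-0.066],[0,0,-0.088],[0,0,-0.11],[0,0,-0.132],[0,0,-0.154],[0,0,-0.176],[0,0,-0.194]]'

```text
time_s: 7.65
ee_pos: [529.0, -122.1, 234.3]
eef_rot: [0.381, 3.118, -0.001]
contact_force: [0.3, -0.2, 0.0]
width: 8.4
gripper_force: 77.9
```

jog_arm --gripper '[1,1,1,1]' --linear '[[-0.01,0.2,0],[-0.02,0.5,0],[-0.023,0.81,0],[-0.023,0.81,0]]' --rotation '[[0,0,0],[0,0,0],[0,0,0],[0,0,0]]'

```text
time_s: 8.05
ee_pos: [563.7, 2.2, 235.3]
eef_rot: [0.376, 3.116, 0.007]
contact_force: [-0.7, 0.5, -1.6]
width: 8.5
gripper_force: 78.2
```

jog_arm --gripper '[1,1,1,1,1,1]' --linear '[[-0.01,0.3,0],[-0.023,0.6,0],[-0.023,0.81,0],[-0.023,0.81,0],[-0.023,0.81,0],[-0.023,0.81,0]]' --rotation '[[0,0,0],[0,0,0],[0,0,0],[0,0,0],[0,0,0],[0,0,0]]'

```text
time_s: 8.65
ee_pos: [595.5, 110.1, 233.7]
eef_rot: [-0.392, -3.117, 0.002]
contact_force: [-0.3, 0.2, -0.3]
width: 8.7
gripper_force: 78.3
```

Run:
```python
from h import *
np.set_printoptions(precision=1,suppress=True)
s=r.get_state();print(s["ee_pos"],s["joint_pos"])
m=r.camera_model("wrist"); p,d=r.snapshot("wrist"); cv2.imwrite("pics/wrist4.png",p[:,:,::-1]); np.savez("w4",p=p,d=d,**m)
for t in ["keyhole","safe","red_key_head","red_key_tip"]:
    f=find("wrist",t,m,d)
    if f:print(t,f[:2],f[2].mean(0))
v,u=np.mgrid[0:400,0:640]; px=np.c_[u.ravel(),v.ravel()]; px=px[d.ravel()>0]; q=world(m,d,px)
k=(abs(q[:,2]-120)<8)&(np.hypot(q[:,0]-541,q[:,1]-125)<40)
print(px[k].min(0),px[k].max(0)); go([541,125,230],165.6)
```

```text
[595.5 110.1 233.7] [ 0.2  0.6 -0.8  1.9  0.5  0.9  0.5]
keyhole (0.57, [441.5, 165.0]) [586.8 197.1 118.1]
safe (0.8, [442.9, 159.7]) [586.8 197.3 118.1]
red_key_head (0.44, [319.8, 277.7]) [591.3 111.  230.1]
red_key_tip (0.79, [320.9, 277.8]) [591.5 111.  229.7]
[265  71] [377 186]
lin [0.4 0.  0. ] rot [-0.  0.  0.] t 8.9
```

View pics/wrist4.png

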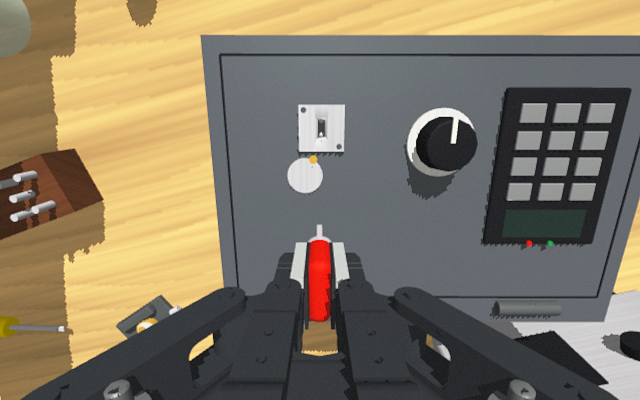

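The keyhole plate spans (298,105) to (346,152) with its slot at (321,127). The key is held upright in the fingers at about (319,280), and its shank or blade shows at (319,230).

Run:
```python
from h import *
np.set_printoptions(precision=1,suppress=True)
w=np.load("w4.npz"); p,d=w["p"].astype(int),w["d"]; m=dict(intrinsics=w["intrinsics"],view=w["view"])
g=p.sum(2); c=np.zeros(d.shape,bool); c[98:156,290:352]=True
b=((g>480)&c).astype(np.uint8); n,l,st,ce=cv2.connectedComponentsWithStats(b); i=1+st[1:,4].argmax(); v,u=np.nonzero(l==i)
# exclude cover disc: rows <153
k=v<153; q=world(m,d,np.c_[u,v][k]); print("plate",st[i],cv2.minAreaRect(q[:,:2].astype(np.float32)),np.median(q,0))
s=np.zeros_like(c); s[114:142,312:332]=True; v,u=np.nonzero((g<300)&s); print("slot px",np.mean(u),np.mean(v),u.min(),u.max(),v.min(),v.max())
zc=np.median(d[108:112,302:340]);q=world(m,np.full_like(d,zc),[[np.mean(u),np.mean(v)]]);print("slot",q)
red=(p[:,:,0]>120)&(p[:,:,1]<60)&(p[:,:,2]<60); v,u=np.nonzero(red); q=world(m,d,np.c_[u,v])
A=R.from_rotvec(r.get_state()["eef_rot"]); t=A.inv().apply(q-r.get_state()["ee_pos"]); print("head in tool",np.percentile(t,[1,50,99],axis=0), u.min(),u.max(),v.min(),v.max())
v,u=np.mgrid[222:240,312:328]; k=np.c_[u.ravel(),v.ravel()]; k=k[d[k[:,1],k[:,0]]>0]; t=A.inv().apply(world(m,d,k)-r.get_state()["ee_pos"]); z=t[:,2]<75; t=t[z];k=k[z]; print("shank",len(t)); 
for row in range(222,240): 
    j=k[:,1]==row
    if j.any(): print(row,k[j,0].min(),k[j,0].max(),t[j].mean(0))
```

```text
plate [ 298  104   47   48 2013] ((538.819580078125, 125.42570495605469), (32.59443283081055, 32.4090461730957), 75.65941619873047) [538.3 125.4 119.5]
slot px 321.0112359550562 127.40449438202248 318 324 120 136
slot [[538.2 125.7 123.2]]
head in tool [[-26.8  -5.1  -3.9]
 [  5.9  -0.9  -2. ]
 [ 13.8 159.6 112. ]] 308 531 240 321
shank 107
225 317 321 [ 4.3 -1.  66.2]
226 317 321 [ 4.6 -1.  63.8]
227 317 321 [ 4.7 -1.  61.8]
228 317 321 [ 4.6 -1.  60.5]
229 317 321 [ 4.7 -1.  58.5]
230 317 321 [ 4.6 -1.  57.2]
231 317 321 [ 4.5 -1.  55.7]
232 317 321 [ 4.4 -1.  54.5]
233 317 321 [ 4.4 -1.  52.8]
234 317 322 [ 4.5 -0.7 51.2]
235 317 322 [ 4.3 -0.7 50.1]
236 317 322 [ 5.7 -0.7 45.2]
237 314 325 [ 7.2 -0.7 40.1]
238 312 327 [ 7.  -0.7 39.2]
239 312 327 [ 6.9 -0.7 38.3]
```

```bash
python3 -c "
from h import *
go([538.3,126.5,196],165.6)"
```

```text
lin [0.3976 0.0077 0.2523] rot [-0.0001  0.      0.0002] t 8.9
```

jog_arm --gripper '[1,1,1,1,1,1,1]' --linear '[[0.2,0.008,0.05],[0.398,0.008,0.15],[0.398,0.008,0.252],[0.398,0.008,0.252],[0.398,0.008,0.252],[0.398,0.008,0.252],[0.398,0.008,0.252]]' --rotation '[[0,0,0],[0,0,0],[0,0,0],[0,0,0],[0,0,0],[0,0,0],[0,0,0]]'

```text
time_s: 9.6
ee_pos: [539.1, 127.5, 196.4]
eef_rot: [0.391, 3.116, 0.001]
contact_force: [-1.1, 0.5, -0.3]
width: 8.8
gripper_force: 78.3
```

Run:
```python
from h import *
s=r.get_state();print(s["ee_pos"],s["joint_pos"].round(2),s["contact_force"]);go([538.3,126.5,184],165.6)
p,d=r.snapshot("wrist"); cv2.imwrite("pics/wrist5.png",cv2.resize(p[180:300,240:400,::-1],(800,600),interpolation=cv2.INTER_CUBIC))
```

```text
[539.05427088 127.52297853 196.41771199] [ 0.17  0.57 -0.73  2.02  0.55  0.76  0.42] [-1.05708283  0.46739869 -0.31335721]
lin [ 0.0033 -0.0079  0.0828] rot [0.0001 0.0001 0.0003] t 9.6
```

View pics/wrist5.png

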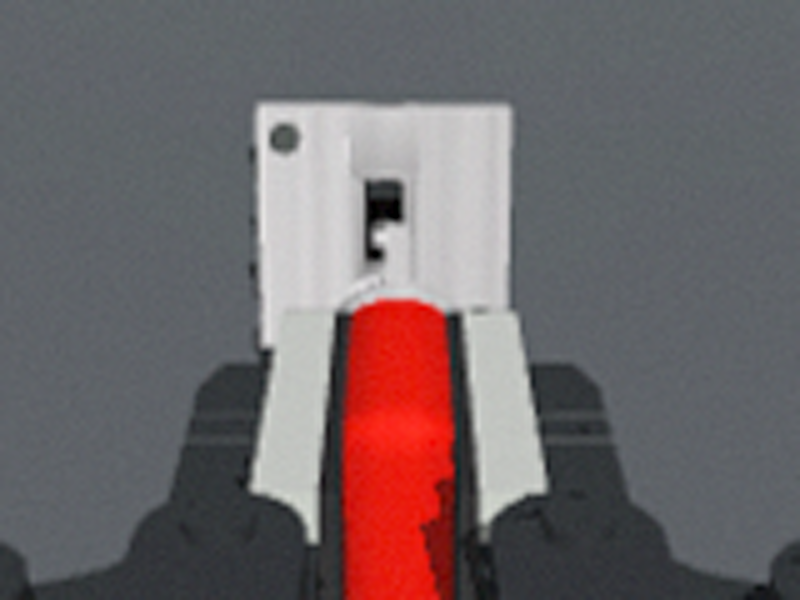

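The blade tip at crop (396,235) is about 1.3 mm right of the slot centre at (384,220). I correct that on the way down.

jog_arm --gripper '[1,1,1,1,1,1,1,1]' --linear '[[0.003,-0.009,0.01],[0.003,-0.009,0.025],[0.003,-0.009,0.04],[0.003,-0.009,0.055],[0.003,-0.009,0.07],[0.003,-0.009,0.083],[0.003,-0.009,0.083],[0.003,-0.009,0.083]]' --rotation '[[0,0,0],[0,0,0],[0,0,0],[0,0,0],[0,0,0],[0,0,0],[0,0,0],[0,0,0]]'

```text
time_s: 10.45
ee_pos: [537.5, 126.4, 183.4]
eef_rot: [-0.39, -3.117, 0.0]
contact_force: [0.4, 0.1, -0.3]
width: 8.7
gripper_force: 78.2
```

jog_arm --gripper '[1,1,1,1,1]' --linear '[[0,0,0.01],[0,0,0.02],[0,0,0.03],[0,0,0.03],[0,0,0.03]]' --rotation '[[0,0,0],[0,0,0],[0,0,0],[0,0,0],[0,0,0]]'

```text
time_s: 10.95
ee_pos: [537.6, 126.4, 178.9]
eef_rot: [0.39, 3.117, 0.0]
contact_force: [1.6, 0.8, -1.3]
width: 8.6
gripper_force: 78.2
```

jog_arm --gripper '[1,1,1,1]' --linear '[[0,0,0.007],[0,0,0.014],[0,0,0.014],[0,0,0.014]]' --rotation '[[0,0,0],[0,0,0],[0,0,0],[0,0,0]]'

```text
time_s: 11.35
ee_pos: [537.6, 126.4, 176.9]
eef_rot: [0.389, 3.117, 0.0]
contact_force: [1.3, -0.4, -0.8]
width: 9.0
gripper_force: 78.1
```

jog_arm --gripper '[1,1,1]' --linear '[[0,0,0.007],[0,0,0.007],[0,0,0.007]]' --rotation '[[0,0,0],[0,0,0],[0,0,0]]'

```text
time_s: 11.65
ee_pos: [537.5, 126.4, 175.8]
eef_rot: [0.39, 3.117, 0.0]
contact_force: [1.6, 0.1, -0.1]
width: 8.9
gripper_force: 78.2
```

jog_arm --gripper '[1,1,1]' --linear '[[0,0,0.007],[0,0,0.007],[0,0,0.007]]' --rotation '[[0,0,0],[0,0,0],[0,0,0]]'

```text
time_s: 11.95
ee_pos: [537.5, 126.4, 174.8]
eef_rot: [0.39, 3.117, 0.0]
contact_force: [1.8, -0.6, 0.1]
width: 9.2
gripper_force: 78.2
```

jog_arm --gripper '[1,1,1]' --linear '[[0,0,0.004],[0,0,0.004],[0,0,0.004]]' --rotation '[[0,0,0],[0,0,0],[0,0,0]]'

```text
time_s: 12.25
ee_pos: [537.5, 126.4, 174.3]
eef_rot: [0.39, 3.117, 0.0]
contact_force: [2.0, -0.5, 3.3]
width: 8.9
gripper_force: 78.4
```

jog_arm --gripper '[1,1,1]' --linear '[[0,0,0.003],[0,0,0.003],[0,0,0.003]]' --rotation '[[0,0,0],[0,0,0],[0,0,0]]'

```text
time_s: 12.55
ee_pos: [537.5, 126.5, 173.8]
eef_rot: [0.39, 3.117, 0.0]
contact_force: [1.8, 0.2, 3.5]
width: 8.5
gripper_force: 78.6
```

jog_arm --gripper '[1,1,1]' --linear '[[0,0,0.003],[0,0,0.003],[0,0,0.003]]' --rotation '[[0,0,0],[0,0,0],[0,0,0]]'

```text
time_s: 12.85
ee_pos: [537.5, 126.5, 173.4]
eef_rot: [0.39, 3.117, 0.0]
contact_force: [2.1, 0.1, 5.0]
width: 9.0
gripper_force: 78.8
```

jog_arm --gripper '[1,1,1]' --linear '[[0,0,0.004],[0,0,0.004],[0,0,0.004]]' --rotation '[[0,0,0],[0,0,0],[0,0,0]]'

```text
time_s: 13.15
ee_pos: [537.5, 126.6, 172.7]
eef_rot: [0.389, 3.117, 0.0]
contact_force: [1.0, 0.7, 4.9]
width: 8.4
gripper_force: 78.9
```

jog_arm --gripper '[1,1,1,1,1,1,1,1,1,1,1,1]' --linear '[[0.009,0,0],[0.009,0,0],[-0.009,0,0],[-0.009,0,0],[0.009,0,0],[0.009,0,0],[-0.009,0,0],[-0.009,0,0],[0,0,0],[0,0,0],[0,0,0],[0,0,0]]' --rotation '[[0,0,0],[0,0,0],[0,0,0],[0,0,0],[0,0,0],[0,0,0],[0,0,0],[0,0,0],[0,0,0],[0,0,0],[0,0,0],[0,0,0]]'

```text
time_s: 14.35
ee_pos: [537.4, 126.1, 172.6]
eef_rot: [-0.39, -3.117, 0.001]
contact_force: [1.0, -0.9, -2.3]
width: 8.7
gripper_force: 78.2
```

jog_arm --gripper '[1,1,1,1]' --linear '[[0,0,0.007],[0,0,0.007],[0,0,0.007],[0,0,0.007]]' --rotation '[[0,0,0],[0,0,0],[0,0,0],[0,0,0]]'

```text
time_s: 14.75
ee_pos: [537.5, 126.4, 171.8]
eef_rot: [0.39, 3.117, 0.0]
contact_force: [0.7, -1.6, 1.6]
width: 8.7
gripper_force: 79.2
```

jog_arm --gripper '[1,1,1,1]' --linear '[[0,0,0.007],[0,0,0.007],[0,0,0.007],[0,0,0.007]]' --rotation '[[0,0,0],[0,0,0],[0,0,0],[0,0,0]]'

```text
time_s: 15.15
ee_pos: [537.6, 126.7, 170.7]
eef_rot: [0.389, 3.117, 0.001]
contact_force: [2.1, -0.2, 1.1]
width: 9.1
gripper_force: 79.1
```

jog_arm --gripper '[1,1,1,1]' --linear '[[0,0,0.007],[0,0,0.014],[0,0,0.014],[0,0,0.014]]' --rotation '[[0,0,0],[0,0,0],[0,0,0],[0,0,0]]'

```text
time_s: 15.55
ee_pos: [537.6, 126.6, 168.5]
eef_rot: [0.389, 3.117, 0.001]
contact_force: [1.3, 0.9, 2.4]
width: 8.7
gripper_force: 79.1
```

jog_arm --gripper '[1,1,1,1]' --linear '[[0,0,0.007],[0,0,0.01],[0,0,0.01],[0,0,0.01]]' --rotation '[[0,0,0],[0,0,0],[0,0,0],[0,0,0]]'

```text
time_s: 15.95
ee_pos: [537.8, 126.8, 167.4]
eef_rot: [0.389, 3.117, 0.001]
contact_force: [1.7, 0.6, 6.5]
width: 8.6
gripper_force: 79.8
```

jog_arm --gripper '[1,1,1]' --linear '[[0,0,0.004],[0,0,0.004],[0,0,0.004]]' --rotation '[[0,0,0],[0,0,0],[0,0,0]]'

```text
time_s: 16.25
ee_pos: [537.8, 126.9, 167.0]
eef_rot: [0.389, 3.116, 0.001]
contact_force: [0.4, 0.6, 8.8]
width: 9.1
gripper_force: 80.4
```

jog_arm --gripper '[1,1,1,1,1,1,1,1,1,1,1,1]' --linear '[[0.009,0,0],[0.009,0,0],[-0.009,0,0],[-0.009,0,0],[0.009,0,0],[0.009,0,0],[-0.009,0,0],[-0.009,0,0],[0,0,0],[0,0,0],[0,0,0],[0,0,0]]' --rotation '[[0,0,0],[0,0,0],[0,0,0],[0,0,0],[0,0,0],[0,0,0],[0,0,0],[0,0,0],[0,0,0],[0,0,0],[0,0,0],[0,0,0]]'

```text
time_s: 17.45
ee_pos: [537.7, 126.0, 166.4]
eef_rot: [0.39, 3.117, -0.001]
contact_force: [2.8, -1.6, 4.8]
width: 8.6
gripper_force: 79.4
```

jog_arm --gripper '[1,1,1,1]' --linear '[[0,0,0.005],[0,0,0.005],[0,0,0.005],[0,0,0.005]]' --rotation '[[0,0,0],[0,0,0],[0,0,0],[0,0,0]]'

```text
time_s: 17.85
ee_pos: [537.8, 126.1, 166.0]
eef_rot: [0.39, 3.117, -0.001]
contact_force: [2.4, -2.6, 7.3]
width: 8.5
gripper_force: 80.2
```

jog_arm --gripper '[1,1,1,1,1,1,1,1,1,1,1,1]' --linear '[[0.01,0,0],[0.01,0,0],[-0.01,0,0],[-0.01,0,0],[0.01,0,0],[0.01,0,0],[-0.01,0,0],[-0.01,0,0],[0,0,0],[0,0,0],[0,0,0],[0,0,0]]' --rotation '[[0,0,0],[0,0,0],[0,0,0],[0,0,0],[0,0,0],[0,0,0],[0,0,0],[0,0,0],[0,0,0],[0,0,0],[0,0,0],[0,0,0]]'

```text
time_s: 19.05
ee_pos: [537.6, 126.4, 165.8]
eef_rot: [0.39, 3.117, 0.0]
contact_force: [3.5, -0.8, 0.4]
width: 9.2
gripper_force: 78.6
```

jog_arm --gripper '[1,1,1,1]' --linear '[[0,0,0.005],[0,0,0.005],[0,0,0.005],[0,0,0.005]]' --rotation '[[0,0,0],[0,0,0],[0,0,0],[0,0,0]]'

```text
time_s: 19.45
ee_pos: [537.7, 126.5, 164.9]
eef_rot: [0.39, 3.117, 0.001]
contact_force: [3.7, -0.6, -1.1]
width: 8.6
gripper_force: 78.5
```

Lever B is past and the push has dropped to nothing. I continue down to the collar stop at about z 160.

jog_arm --gripper '[1,1,1,1]' --linear '[[0,0,0.007],[0,0,0.014],[0,0,0.014],[0,0,0.014]]' --rotation '[[0,0,0],[0,0,0],[0,0,0],[0,0,0]]'

```text
time_s: 19.85
ee_pos: [537.6, 126.4, 162.7]
eef_rot: [0.39, 3.117, 0.0]
contact_force: [5.0, -1.0, -2.3]
width: 8.6
gripper_force: 78.6
```

jog_arm --gripper '[1,1,1,1]' --linear '[[0,0,0.007],[0,0,0.014],[0,0,0.014],[0,0,0.014]]' --rotation '[[0,0,0],[0,0,0],[0,0,0],[0,0,0]]'

```text
time_s: 20.25
ee_pos: [537.6, 126.3, 160.6]
eef_rot: [0.39, 3.117, -0.0]
contact_force: [4.7, -0.2, 1.7]
width: 8.5
gripper_force: 78.9
```

jog_arm --gripper '[1,1,1,1]' --linear '[[0,0,0.005],[0,0,0.005],[0,0,0.005],[0,0,0.005]]' --rotation '[[0,0,0],[0,0,0],[0,0,0],[0,0,0]]'

```text
time_s: 20.65
ee_pos: [537.6, 126.3, 160.4]
eef_rot: [0.39, 3.117, -0.0]
contact_force: [4.4, -1.7, 10.0]
width: 8.9
gripper_force: 80.0
```

jog_arm --gripper '[1,1,1,1,1,1,1,1,1]' --linear '[[-0.003,0,-0.001],[-0.003,0,-0.001],[-0.003,0,-0.001],[-0.003,0,-0.001],[-0.003,0,-0.001],[-0.003,0,-0.001],[-0.003,0,-0.001],[-0.003,0,-0.001],[-0.003,0,-0.001]]' --rotation '[[0,0,0],[0,0,0.015],[0,0,0.03],[0,0,0.045],[0,0,0.06],[0,0,0.08],[0,0,0.1],[0,0,0.1],[0,0,0.1]]'

```text
time_s: 21.55
ee_pos: [538.0, 126.7, 160.5]
eef_rot: [1.328, 2.847, 0.001]
contact_force: [3.2, -0.2, 7.0]
width: 8.6
gripper_force: 79.5
```

Run:
```python
from h import *
s=r.get_state();A=R.from_rotvec(s["eef_rot"]).as_matrix();print(np.degrees(np.arctan2(A[1,0],A[0,0])),s["joint_pos"].round(2),s["moment"].round(2),s["contact_force"].round(1))
```

```text
129.9896919093463 [ 0.02  0.57 -0.51  2.06  0.47  0.62 -0.11] [-0.09 -0.92  0.  ] [ 3.2 -0.2  7. ]
```

jog_arm --gripper '[1,1,1,1,1,1,1,1,1,1,1,1,1,1]' --linear '[[0,0,0],[0,0,0],[0,0,0],[0,0,0],[0,0,0],[0,0,0],[0,0,0],[0,0,0],[0,0,0],[0,0,0],[0,0,0],[0,0,0],[0,0,0],[0,0,0]]' --rotation '[[0,0,0.015],[0,0,0.03],[0,0,0.045],[0,0,0.06],[0,0,0.08],[0,0,0.1],[0,0,0.12],[0,0,0.14],[0,0,0.155],[0,0,0.17],[0,0,0.18],[0,0,0.183],[0,0,0.183],[0,0,0.183]]'

```text
time_s: 22.95
ee_pos: [539.8, 127.0, 160.5]
eef_rot: [2.662, 1.667, 0.006]
contact_force: [8.9, -0.1, 2.5]
width: 8.1
gripper_force: 79.0
```

Run:
```python
from h import *
s=r.get_state();A=R.from_rotvec(s["eef_rot"]).as_matrix();print(np.degrees(np.arctan2(A[1,0],A[0,0])),s["joint_pos"].round(2),s["moment"].round(2),s["contact_force"].round(1))
p,d=r.snapshot("wrist"); cv2.imwrite("pics/wrist6.png",p[:,:,::-1])
```

```text
64.10273363187545 [-0.2   0.53 -0.19  2.07  0.18  0.55 -0.97] [ 0.03 -2.12  0.07] [ 8.9 -0.1  2.5]
```

View pics/wrist6.png

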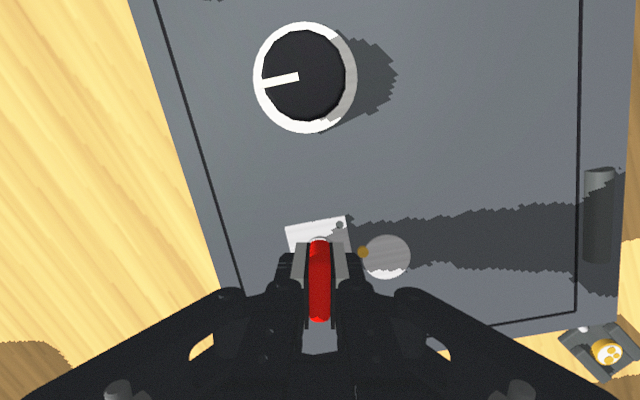

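The head is still aligned in the fingers at (319,280), turned 101.5° from the start with the spring torque on it, and the cover at (387,256) is clear. I add a small extra turn and ease the side load.

jog_arm --gripper '[1,1,1,1,1]' --linear '[[0.002,0.005,0.001],[0.002,0.005,0.001],[0.002,0.005,0.001],[0.002,0.005,0.001],[0.002,0.005,0.001]]' --rotation '[[0,0,0.003],[0,0,0.003],[0,0,0.003],[0,0,0.003],[0,0,0.003]]'

```text
time_s: 23.5
ee_pos: [540.0, 127.0, 160.5]
eef_rot: [2.678, 1.642, 0.005]
contact_force: [6.7, 0.9, 6.6]
width: 8.8
gripper_force: 80.0
```

Run:
```python
from h import *
s=r.get_state();A=R.from_rotvec(s["eef_rot"]).as_matrix();print(np.degrees(np.arctan2(A[1,0],A[0,0])),s["moment"].round(3),s["contact_force"].round(1),s["gripper_force"])
```

```text
63.02591120670355 [ 0.1   -1.555  0.132] [6.7 0.9 6.6] 79.9877142906189
```

The turning moment rose from 0.07 to 0.13 N m for one extra degree, so the drum is on its stop. I hand it in while still gripping.

```bash
python3 -c "
from station import r
print(r.sign_off())"
```

```text
the job is handed in; nothing more can be done
None
```

The red key is fully home in the safe and turned about 102.6° clockwise to the drum's stop; the arm is still gripping and holding it there, and the job was handed in at 23.5 s with the verdict not shown.

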